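Heft the game tins, stack the lighter two, hold up the heaviest

ROBOT

A 7-joint arm with a two-finger parallel gripper is mounted at the origin on the work surface. World frame = base frame: x ahead of the robot, y to its left, z up, the work surface at z = 0. Lengths are in m, angles in degrees, forces in N, time in s.
With the tool pointing down it reaches from about 0.4 to 0.85 m from the base axis. Payload 4.5 kg.
Tool frame: the origin (TCP) lies on the centre line of the jaws, within the pads' length; the fingertips stand 17 mm ahead of it and the grasp point (between the pads) lies 2 mm behind it; z points along the fingers, y is the line along which they close (so a half turn about z gives the same grasp; the last joint's range is limited). The gripper opens to 85 mm and grips with 20 to 120 N. Pads are 22 mm wide; open, the fingers measure 114 mm over their backs; the gripper's body (76 mm by 85 mm) begins 54 mm behind the grasp point. The pads swing forward as they close: fully open they stand 13 mm farther back than shut.
Start: joints at [-71.402, 39.483, -11.15, 89.685, 9.013, 51.709, -12.324], TCP at [0.179, 0.599, 0.248] pointing down, gripper open.
Joint ranges: [-172.22, 172.22], [-26.19, 119.32], [-84.43, 86.54], [7.71, 146.69], [-57.33, 237.33], [2.42, 119.75], [-152.13, 152.13]. Speed limits (degrees/s): [147.25, 147.25, 180, 180, 180, 180, 180].

INTERFACE

Orientations are given as a 3x3 rotation matrix whose columns are the frame's x, y, z axes.
In Python, from station import arm, viewer, finish_job, nets gives the robot as it stands. The module is installed in compiled form; this text tells all that it offers.
- The arm moves only by the shell command python3 -m crank 'ROWS' [FORCE]. ROWS is JSON, a list of rows, each a list of 3 entries, a list of its own where there are three numbers: the shift along the world's x, y, z in cm, then the turn about the world's z in degrees, then the closure, from 0 (fully open) to 1 (shut). A call has 1 to 20 rows; each row is the pose to reach, as a shift and turn from the pose commanded when the call began; what a row does not reach only later rows make up. A row lasts 1/12 s, in which the tool goes at most 41.7 mm and 7.16 degrees, less where a joint would pass 70% of its speed; a pose out of reach is approached as far as the arm can. A call with a gripper value outside its range is refused whole. The fingers move at their own pace and stop on an object; FORCE is the grip in N (left out, the last holds). Time passes only in rows, so rows that repeat a pose let the fingers close. It gives the time, the measured TCP pose, the force, the opening and the grip force at its end, in the units of the state.
- arm.read_state(): the state, without advancing time (a new reading comes with each control period).
- viewer.camera(name): name is "scene" or "top" or "wrist"; returns a dict with "pixels" (400x640x3 uint8, blue, green, red), "mtx" (3x3 intrinsics, pixels), "R" (3x3) and "t" (3): a world point X has camera coordinates R X + t. Camera axes: x right, y down, z forward; pixel columns grow to the right and rows downward; lengths in m; the calibration is good to about 2 mm. A picture is of the moment at which its call begins. There is no depth.
- finish_job(): hands the job in; it is judged then, once.
Trained networks look in the newest picture that a camera, given by its name, has taken for a name from the list of things; names that differ only in an ending like _2 or _b are one class to them, and where a whole thing is asked for, a point or a joint stands for the part that bears it (a point fixed in the world has none). Each returns a list of dicts, best first, with "score" (0 to 1); they miss things now and then, are a little off and sometimes report something else, mostly with a low value. They report only what shows in the picture. A call takes as long as a camera call.
- nets.search_frame(query, camera): "location" ([x, y, z] in m, in the coordinates of the camera as it stood for that picture, good to about 4 mm: the middle of the surface that is visible of it).
- nets.tip_of(query, camera): "location" ([x, y, z] in m, in the coordinates of the camera as it stood for that picture, good to about 4 mm: a listed point, or the origin of a listed thing).
The state is a dict: "time": time; "joint_positions": joint angles; "joint_vel": joint speeds; "joint_efforts": joint torques, N m; "tcp_pos": TCP position; "tcp_rot": TCP orientation; "force": force on the tool from outside, world axes, zero at the start; "moment": the same for the moment, N m; "width": finger opening in m; "grip_force": force on a finger pad.
Only numpy, scipy, OpenCV 4.12 (cv2) and the standard library are available. Lean on these libraries where they do the work, as an engineer would, in place of code of your own. Each camera call takes 0.05 s, during which the arm holds its last target. There are 200 camera calls.

TASK

Three tins on the shelf look alike but hold different amounts: find out by hefting them which is the heaviest. Stack the other two squarely on the short wooden block, long sides along its long sides, the lighter of them on top, setting the tins down gently, never dropping or tipping them over, and without disturbing the other things on the shelf. Finish with the heaviest tin in the gripper, held up level and still, its underside well above the top of the stack, ready to hand over: do not put it down.

Things in the scene. Friction and masses are not known exactly. Their poses are not given: they have to be found in the camera images.
- tin_a_mid (a point): tin: closed rectangular metal tin with a slip lid, 84 mm long (its x), 56 mm wide (its y) and 50 mm high; bare steel, just like the other two, only its contents differ. The point is at its centre, 25 mm above its underside, axes along the tin, z up. Any of the three may be the light, the middling or the heavy one. The tins weigh between 0.15 and 0.7 kg, and no two of them are closer than 0.13 kg
- tin_b_mid (a point): tin: closed rectangular metal tin with a slip lid, 84 mm long (its x), 56 mm wide (its y) and 50 mm high; bare steel, just like the other two, only its contents differ. The point is at its centre, 25 mm above its underside, axes along the tin, z up. Any of the three may be the light, the middling or the heavy one
- tin_c_mid (a point): tin: closed rectangular metal tin with a slip lid, 84 mm long (its x), 56 mm wide (its y) and 50 mm high; bare steel, just like the other two, only its contents differ. The point is at its centre, 25 mm above its underside, axes along the tin, z up. Any of the three may be the light, the middling or the heavy one
- block_top (a point): short loose block of pale wood, 100 mm long (x), 70 mm wide (y), 30 mm high, 0.14 kg; the point is the centre of its top face, axes along the block, z up
- tube: bystander: clear acrylic tube of marbles with a black clip-on cap, standing upright, 52 mm across, 190 mm tall; origin under its centre
- quoit: bystander: flat wooden ring 80 mm across, 15 mm high, with a ball in it; origin under its centre
- ball_center (a point): bystander: red silicone ball, 56 mm across, sitting in the wooden ring; the point is its centre
- yoyo: bystander: wooden yo-yo lying flat, 58 mm across, 36 mm high; origin under its centre
- skittle: bystander: small wooden skittle, 38 mm across, 69 mm tall; origin under its centre
- dominoes: bystander: closed wooden domino box, 55 x 110 mm, 37 mm high; origin under its centre

How it is judged:
By the outcome, as a careful person would: the job done as asked, in the order asked, and still so for the second after the job is handed in, while the arm keeps its last pose, push and grip.
It also fails if it takes over 72 s, if anything falls off the work surface, if the arm or the gripper's body presses on something with over 40 N, if the wrist force passes 120 N, or if a joint passes its speed limit or range.

## Working session

There is one attempt and no reset: what is moved stays moved. The work goes in short steps, Python scripts to look and compute and a shell command to move; the robot and the scene stay as the last step left them, time stands still between calls to the robot, and variables do not carry over. Pictures are saved under pics/ and viewed, at most 10 in all, crops included, and the job is handed in when it is done.

```bash
mkdir -p pics
cat > h.py <<'E'
import numpy as np, cv2
from station import arm, viewer, finish_job, nets
def w(c,p): return c["R"].T@(np.array(p)-c["t"])
def px(c,X):
    q=c["mtx"]@(c["R"]@np.array(X)+c["t"]); return q[:2]/q[2]
def ray(c,uv,z):
    d=c["R"].T@np.linalg.solve(c["mtx"],[uv[0],uv[1],1.]); o=-c["R"].T@c["t"]; return o+d*(z-o[2])/d[2]
E
python3 - <<'E'
from h import *
np.set_printoptions(precision=3,suppress=True)
for n in("scene","top"):
    c=viewer.camera(n); cv2.imwrite(f"pics/{n}1.png",c["pixels"])
    for q in("tin_a_mid","block_top","tube","quoit","ball_center","yoyo","skittle","dominoes"):
        for d in nets.tip_of(q,n)[:4]:
            X=w(c,d["location"]); print(n,q,round(d["score"],2),X,px(c,X).round())
s=arm.read_state(); print(s["tcp_pos"],s["tcp_rot"],s["force"],s["time"],s["width"])
E
```

```text
scene tin_a_mid 0.73 [ 0.596 -0.074  0.025] [284. 238.]
scene tube 0.94 [0.447 0.453 0.002] [407. 163.]
scene quoit 0.73 [0.677 0.286 0.004] [409. 219.]
scene ball_center 0.56 [0.676 0.286 0.038] [410. 210.]
scene yoyo 0.63 [0.412 0.025 0.002] [290. 195.]
scene yoyo 0.36 [ 0.687 -0.291 -0.003] [218. 301.]
scene skittle 0.76 [ 0.689 -0.01   0.001] [321. 259.]
scene dominoes 0.98 [ 0.684 -0.294 -0.002] [216. 301.]
top tin_a_mid 0.75 [ 0.592 -0.077  0.025] [392. 175.]
top tin_a_mid 0.37 [ 0.695 -0.012  0.001] [365. 138.]
top block_top 0.83 [ 0.492 -0.301  0.03 ] [482. 214.]
top tube 0.95 [ 0.442  0.45  -0.002] [189. 234.]
top quoit 0.83 [0.67  0.284 0.001] [254. 148.]
top quoit 0.2 [ 0.68  -0.292 -0.006] [471. 144.]
top ball_center 0.59 [0.675 0.283 0.032] [252. 143.]
top yoyo 0.77 [ 0.404  0.029 -0.003] [351. 249.]
top skittle 0.72 [ 0.694 -0.012  0.001] [365. 139.]
top skittle 0.15 [ 0.674  0.285 -0.002] [253. 147.]
top dominoes 0.75 [ 0.68  -0.292 -0.   ] [471. 144.]
[0.179 0.599 0.248] [[-0.958  0.287  0.   ]
 [ 0.287  0.958  0.   ]
 [-0.     0.    -1.   ]] [ 0.158 -0.217 -0.721] 0.9 0.08530349587787459
```

View pics/top1.png

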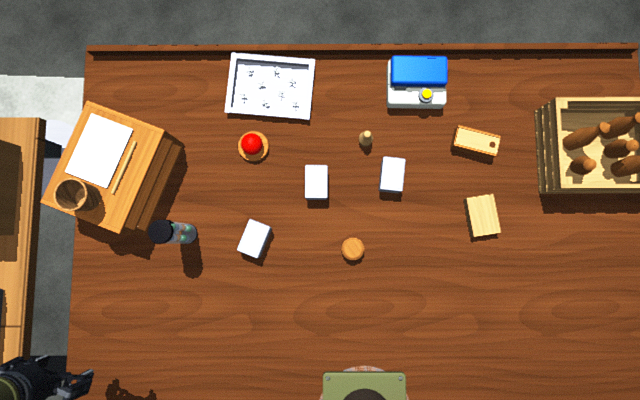

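View pics/scene1.png

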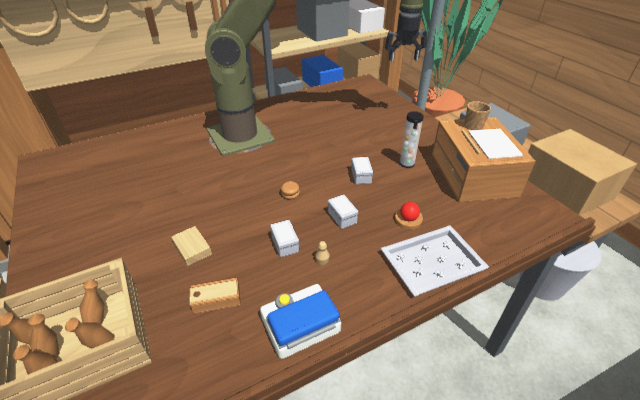

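The top view shows tins at about (254,238), (316,181) and (392,174), and the block at (483,216). The skittle is at (365,138) and the yo-yo at (352,249). I'll measure the top-face outlines next.

```bash
cat >> h.py <<'E'
def outline(c,uv,z,kind,r=32):
    im=c["pixels"].astype(int); u,v=map(int,uv); m=np.zeros(im.shape[:2],np.uint8)
    s=im[v-r:v+r,u-r:u+r]
    if kind=="tin": k=(s.min(2)>150)&(s.max(2)-s.min(2)<60)
    else: k=(s[...,2]>170)&(s[...,1]>130)
    k=k.astype(np.uint8); n,l,st,_=cv2.connectedComponentsWithStats(k)
    i=1+np.argmax(st[1:,4]); cs,_=cv2.findContours((l==i).astype(np.uint8),cv2.RETR_EXTERNAL,cv2.CHAIN_APPROX_NONE)
    P=np.array([ray(c,p[0]+[u-r,v-r],z)[:2] for p in max(cs,key=len)],np.float32)*1000
    (cx,cy),(a,b),t=cv2.minAreaRect(P)
    if a<b: a,b,t=b,a,t+90
    t=(t+90)%180-90
    return np.round([cx/1000,cy/1000,a,b,t],3)
E
python3 - <<'E'
from h import *
c=viewer.camera("top")
for uv in((254,238),(316,181),(392,174)): print(outline(c,uv,.05,"tin"))
print(outline(c,(483,216),.03,"block"))
s=arm.read_state();print(np.degrees(np.arctan2(s["tcp_rot"][1,1],s["tcp_rot"][0,1])))
print(-c["R"].T@c["t"])
E
```

```text
[  0.432   0.273  84.304  56.099 -21.801]
[ 0.574  0.117 81.056 55.391 -0.126]
[ 5.9300e-01 -7.5000e-02  8.4274e+01  5.6815e+01 -6.5510e+00]
[  0.491  -0.305 100.933  70.816   8.755]
73.33834970264277
[0.41734841 0.08775716 1.11963412]
```

```bash
python3 -m crank '[[[3,-4,0],-2,0],[[6,-8,0],-5,0],[[9,-12,0],-5,0],[[12,-16,0],-5,0],[[15,-19.5,-1],-5,0],[[17.5,-23,-3],-5,0],[[20,-26,-5],-5,0],[[22.5,-29,-8],-5,0],[[24.5,-31.5,-10],-5,0],[[25.3,-32.6,-12],-5,0],[[25.3,-32.6,-12.8],-5,0],[[25.3,-32.6,-12.8],-5,0],[[25.3,-32.6,-12.8],-5,0]]' 40
python3 - <<'E'
from h import *
np.set_printoptions(precision=3,suppress=True)
c=viewer.camera("wrist"); cv2.imwrite("pics/w1.png",c["pixels"])
for d in nets.tip_of("tin_a_mid","wrist")[:3]: print(d["score"],w(c,d["location"]))
print(px(c,[.432,.273,.05])); s=arm.read_state(); print(s["tcp_pos"],s["force"],s["time"],s["tcp_rot"][:,1])
E
```

```text
time: 2.03
tcp_pos: [0.4324, 0.271, 0.1191]
tcp_rot: [[-0.928, 0.372, -0.002], [0.372, 0.928, -0.002], [0.001, -0.003, -1.0]]
force: [0.0, 1.4, 0.7]
width: 0.085
grip_force: 0.0
[328.698 222.115]
[0.432 0.274 0.121] [0.299 0.929 0.181] 2.1333 [0.368 0.93  0.002]
```

View pics/w1.png

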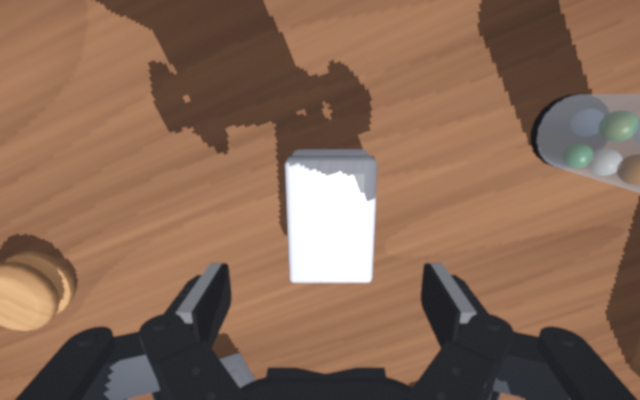

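The tin is centred at about (331,220), against a prediction of (329,222), so the position is good. Next: grasp and heft.

```bash
cat >> h.py <<'E'
def heft():
    F=[]
    for i in range(10):
        viewer.camera("wrist"); s=arm.read_state(); F.append(list(s["force"])+list(s["moment"]))
    np.set_printoptions(precision=3,suppress=True)
    print("F",np.mean(F,0),"sd",np.std(F,0)[2],s["tcp_pos"],s["width"],s["grip_force"],s["time"])
E
python3 -c "from h import *; heft()"
python3 -m crank '[[[0,0,-2.5],0,0],[[0,0,-5],0,0],[[0,0,-7.5],0,0],[[0,0,-9],0,0],[[0,0,-9.3],0,0],[[0,0,-9.3],0,0.5],[[0,0,-9.3],0,0.7],[[0,0,-9.3],0,0.7],[[0,0,-9.3],0,0.7],[[0,0,-9.3],0,0.7],[[0,0,-9.3],0,0.7],[[0,0,-8.5],0,0.7],[[0,0,-7],0,0.7],[[0,0,-5],0,0.7],[[0,0,-4.3],0,0.7],[[0,0,-4.3],0,0.7],[[0,0,-4.3],0,0.7]]' 40
python3 -c "from h import *; heft()"
```

```text
F [-0.099 -0.089  0.249  0.003  0.     0.005] sd 0.6091641867832656 [0.432 0.273 0.121] 0.08553636284887077 0.0 2.6333
time: 4.05
tcp_pos: [0.4323, 0.2726, 0.0774]
tcp_rot: [[-0.929, 0.369, 0.0], [0.369, 0.929, 0.0], [-0.0, 0.0, -1.0]]
force: [-0.4, 0.1, -4.2]
width: 0.0556
grip_force: 43.9
F [ 0.242  0.154 -3.834 -0.006 -0.006 -0.002] sd 0.31842282493447344 [0.432 0.273 0.077] 0.055504312894599284 43.90934497117996 4.55
```

```bash
python3 -m crank '[[[0,0,-2],0,0.7],[[0,0,-4],0,0.7],[[0,0,-4.7],0,0.7],[[0,0,-5.0],0,0.7],[[0,0,-5.0],0,0.7],[[0,0,-5.0],0,0.3],[[0,0,-5.0],0,0],[[0,0,-5.0],0,0],[[0,0,-5.0],0,0],[[0,0,-2],0,0],[[0,0,2],0,0],[[2,-2.2,4.5],4,0],[[4.5,-5,4.5],9,0],[[7,-7.7,4.5],14,0],[[9.5,-10.5,4.5],19,0],[[12,-13.2,4.5],22,0],[[14.2,-15.6,4.5],22,0],[[14.2,-15.6,4.3],22,0],[[14.2,-15.6,4.3],22,0]]'
python3 - <<'E'
from h import *
np.set_printoptions(precision=3,suppress=True)
c=viewer.camera("wrist"); cv2.imwrite("pics/w2.png",c["pixels"])
for d in nets.tip_of("tin_a_mid","wrist")[:3]: print(d["score"],w(c,d["location"]))
print(px(c,[.574,.117,.05])); s=arm.read_state(); print(s["tcp_pos"],s["force"],s["time"],s["tcp_rot"][:,1])
c=viewer.camera("top"); print(outline(c,(254,238),.05,"tin"))
E
```

```text
time: 6.13
tcp_pos: [0.5754, 0.1136, 0.1197]
tcp_rot: [[-1.0, 0.0, 0.0], [0.0, 1.0, -0.001], [-0.0, -0.001, -1.0]]
force: [-0.5, 1.4, -0.2]
width: 0.0853
grip_force: 0.0
0.59 [ 0.598 -0.078  0.027]
[332.217 221.478]
[0.573 0.118 0.12 ] [-0.117  1.119  0.015] 6.2333 [-0.007  1.     0.001]
[  0.431   0.271  84.148  56.275 -21.548]
```

View pics/w2.png

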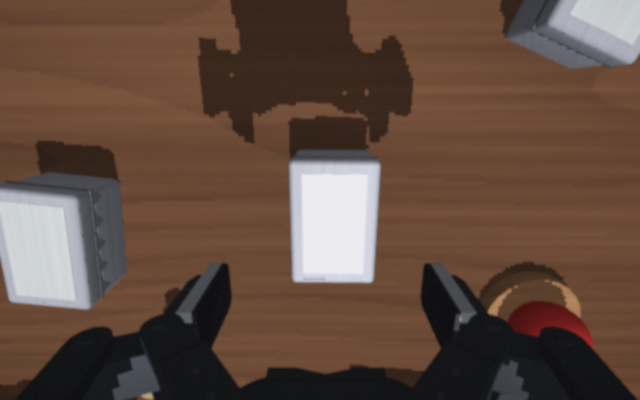

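The tin's centre is at about (334,220), where predicted, and it is aligned. The ball at lower right is clear.

```bash
python3 -m crank '[[[0,0,-2.5],0,0],[[0,0,-5],0,0],[[0,0,-7.5],0,0],[[0,0,-9],0,0],[[0,0,-9.2],0,0],[[0,0,-9.2],0,0.5],[[0,0,-9.2],0,0.7],[[0,0,-9.2],0,0.7],[[0,0,-9.2],0,0.7],[[0,0,-9.2],0,0.7],[[0,0,-9.2],0,0.7],[[0,0,-8.5],0,0.7],[[0,0,-7],0,0.7],[[0,0,-5],0,0.7],[[0,0,-4.2],0,0.7],[[0,0,-4.2],0,0.7],[[0,0,-4.2],0,0.7]]' 40
python3 -c "from h import *; heft()"
```

```text
time: 7.7
tcp_pos: [0.5743, 0.1164, 0.0785]
tcp_rot: [[-1.0, -0.005, 0.001], [-0.005, 1.0, -0.0], [-0.001, -0.0, -1.0]]
force: [-0.3, 0.1, -2.0]
width: 0.056
grip_force: 43.3
F [-0.226  0.026 -2.051 -0.013  0.008 -0.004] sd 0.33101065229264776 [0.574 0.117 0.078] 0.05559506785643072 43.25297802686691 8.2
```

```bash
python3 -m crank '[[[0,0,-2],0,0.7],[[0,0,-4],0,0.7],[[0,0,-4.7],0,0.7],[[0,0,-5.0],0,0.7],[[0,0,-5.0],0,0.7],[[0,0,-5.0],0,0.3],[[0,0,-5.0],0,0],[[0,0,-5.0],0,0],[[0,0,-5.0],0,0],[[0,0,-2],0,0],[[0,0,2],0,0],[[0.2,-2,4.5],-3,0],[[0.5,-5.5,4.5],-6.5,0],[[1,-9,4.5],-6.5,0],[[1.3,-12.5,4.5],-6.5,0],[[1.6,-16,4.5],-6.5,0],[[1.9,-19.2,4.5],-6.5,0],[[1.9,-19.2,4.2],-6.5,0],[[1.9,-19.2,4.2],-6.5,0]]'
python3 - <<'E'
from h import *
np.set_printoptions(precision=3,suppress=True)
c=viewer.camera("wrist")
X=np.array([.593,-.075,.05]); print(px(c,X)); print(outline(c,px(c,X),.05,"tin",90)); s=arm.read_state(); print(s["tcp_pos"],s["force"],s["time"],s["tcp_rot"][:,1])
c=viewer.camera("top"); print(outline(c,(316,181),.05,"tin"))
E
```

```text
time: 9.78
tcp_pos: [0.5927, -0.0788, 0.1197]
tcp_rot: [[-0.994, 0.113, -0.001], [0.113, 0.994, -0.002], [0.001, -0.002, -1.0]]
force: [-0.1, 0.5, -0.2]
width: 0.0852
grip_force: 0.0
[332.57  223.253]
[ 0.596 -0.075 81.085 53.923 -6.507]
[ 0.593 -0.076  0.12 ] [0.097 0.665 0.543] 9.8333 [0.109 0.994 0.   ]
[ 0.573  0.115 83.555 55.389 -0.137]
```

```bash
python3 -m crank '[[[0.1,0.1,-2.5],0,0],[[0.1,0.1,-5],0,0],[[0.1,0.1,-7.5],0,0],[[0.1,0.1,-9],0,0],[[0.1,0.1,-9.2],0,0],[[0.1,0.1,-9.2],0,0.5],[[0.1,0.1,-9.2],0,0.7],[[0.1,0.1,-9.2],0,0.7],[[0.1,0.1,-9.2],0,0.7],[[0.1,0.1,-9.2],0,0.7],[[0.1,0.1,-9.2],0,0.7],[[0.1,0.1,-8.5],0,0.7],[[0.1,0.1,-7],0,0.7],[[0.1,0.1,-5],0,0.7],[[0.1,0.1,-4.2],0,0.7],[[0.1,0.1,-4.2],0,0.7],[[0.1,0.1,-4.2],0,0.7]]' 40
python3 -c "from h import *; heft()"
```

```text
time: 11.3
tcp_pos: [0.594, -0.0744, 0.0782]
tcp_rot: [[-0.994, 0.108, -0.0], [0.108, 0.994, 0.0], [0.0, 0.0, -1.0]]
force: [-0.2, 0.1, -7.1]
width: 0.0555
grip_force: 44.7
F [-0.029  0.047 -5.938 -0.01  -0.008  0.024] sd 0.5013190671903264 [ 0.594 -0.074  0.078] 0.05581549413788896 44.64564397931099 11.8
```

The heft gives about 0.40 kg for the left tin, 0.22 kg for the middle one and 0.61 kg for the right one. I'll put the right tin back and fetch the left one.

```bash
python3 -m crank '[[[0,0,-2],0,0.7],[[0,0,-4],0,0.7],[[0,0,-4.7],0,0.7],[[0,0,-5.0],0,0.7],[[0,0,-5.0],0,0.7],[[0,0,-5.0],0,0.3],[[0,0,-5.0],0,0],[[0,0,-5.0],0,0],[[0,0,-5.0],0,0],[[0,0,-2],0,0],[[0,0,2],0,0],[[0,0,4.2],0,0],[[0,0,4.2],0,0]]'
python3 -m crank '[[[-1.5,3.2,0.5],-4,0],[[-3.2,6.8,0.5],-8,0],[[-4.9,10.4,0.5],-12,0],[[-6.6,14,0.5],-15.3,0],[[-8.3,17.6,0.5],-15.3,0],[[-10,21.2,0.5],-15.3,0],[[-11.7,24.8,0.5],-15.3,0],[[-13.4,28.4,0.5],-15.3,0],[[-15.1,32,0],-15.3,0],[[-16.2,34.6,0],-15.3,0],[[-16.2,34.6,0],-15.3,0],[[-16.2,34.6,0],-15.3,0]]'
python3 - <<'E'
from h import *
np.set_printoptions(precision=3,suppress=True)
c=viewer.camera("top"); s=arm.read_state(); print(s["tcp_pos"],s["time"],s["tcp_rot"][:,1])
print(outline(c,(392,174),.05,"tin"),outline(c,(254,238),.05,"tin"))
c=viewer.camera("wrist"); X=np.array([.432,.272,.05]); print(px(c,X), outline(c,px(c,X),.05,"tin",90))
E
```

```text
time: 12.88
tcp_pos: [0.5979, -0.074, 0.1254]
tcp_rot: [[-0.994, 0.108, 0.01], [0.108, 0.994, 0.0], [-0.01, 0.001, -1.0]]
force: [-0.3, 1.1, 0.1]
width: 0.0852
grip_force: 0.0
time: 13.88
tcp_pos: [0.4311, 0.2741, 0.1201]
tcp_rot: [[-0.932, 0.361, -0.0], [0.361, 0.932, 0.001], [0.001, 0.001, -1.0]]
force: [0.6, 0.6, 0.5]
width: 0.0852
grip_force: 0.0
[0.432 0.272 0.12 ] 13.9333 [ 0.365  0.931 -0.001]
[ 0.591 -0.075 84.471 56.763 -6.339] [ 0.453  0.262 55.397 36.056 68.245]
[326.027 223.102] [  0.432   0.272  82.759  55.552 -21.681]
```

```bash
python3 -m crank '[[[0,0,-2.5],0,0],[[0,0,-5],0,0],[[0,0,-7.5],0,0],[[0,0,-9],0,0],[[0,0,-9.2],0,0],[[0,0,-9.2],0,0.5],[[0,0,-9.2],0,0.7],[[0,0,-9.2],0,0.7],[[0,0,-9.2],0,0.7],[[0,0,-9.2],0,0.7],[[0,0,-9.2],0,0.7],[[0,0,-8.5],0,0.7],[[0,0,-7],0,0.7],[[0,0,-4.5],0,0.7],[[0,0,-1.5],0,0.7],[[0,0,1.5],0,0.7],[[0,0,3],0,0.7],[[0,0,3],0,0.7]]' 50
python3 -m crank '[[[0.1,-1,0],0,0.7],[[0.3,-3.5,0],2,0.7],[[0.7,-6.8,0],5,0.7],[[1.1,-10.4,0],8,0.7],[[1.4,-14,0],11,0.7],[[1.8,-17.6,0],14,0.7],[[2.2,-21.2,0],17,0.7],[[2.5,-24.8,0],20,0.7],[[2.9,-28.4,0],23,0.7],[[3.3,-32,0],26,0.7],[[3.6,-35.6,0],29,0.7],[[4,-39.2,0],30.2,0.7],[[4.4,-42.8,0],30.2,0.7],[[4.8,-46.4,0],30.2,0.7],[[5.2,-50,0],30.2,0.7],[[5.5,-53.5,0],30.2,0.7],[[5.8,-56.3,0],30.2,0.7],[[5.9,-57.6,0],30.2,0.7],[[5.9,-57.7,0],30.2,0.7],[[5.9,-57.7,0],30.2,0.7]]'
python3 - <<'E'
from h import *
np.set_printoptions(precision=3,suppress=True)
c=viewer.camera("wrist"); cv2.imwrite("pics/w3.png",c["pixels"])
s=arm.read_state(); print(s["tcp_pos"],s["time"],s["tcp_rot"][:,1],s["force"],s["width"])
a=np.radians(8.75);ex=np.array([np.cos(a),np.sin(a),0]);ey=np.array([-ex[1],ex[0],0])
for i,j in((1,1),(1,-1),(-1,-1),(-1,1)): print(px(c,np.array([.491,-.305,.03])+i*.05*ex+j*.035*ey))
c=viewer.camera("top");print(outline(c,(316,181),.05,"tin"),outline(c,(392,174),.05,"tin"))
E
```

```text
time: 15.48
tcp_pos: [0.4335, 0.2728, 0.1536]
tcp_rot: [[-0.931, 0.366, 0.005], [0.366, 0.931, 0.004], [-0.003, 0.005, -1.0]]
force: [0.0, -0.3, -4.7]
width: 0.0553
grip_force: 54.3
time: 17.15
tcp_pos: [0.4888, -0.3058, 0.148]
tcp_rot: [[-0.989, -0.15, -0.004], [-0.15, 0.989, 0.002], [0.004, 0.003, -1.0]]
force: [-0.9, 1.1, -4.1]
width: 0.0552
grip_force: 54.3
[ 0.49  -0.304  0.149] 17.2 [-0.152  0.988  0.003] [ 0.693  0.194 -4.547] 0.05512593107007648
[369.718 261.784]
[284.471 262.168]
[278.875 139.005]
[374.811 138.661]
[ 0.573  0.115 83.555 55.389 -0.137] [ 0.591 -0.075 84.471 56.847 -6.339]
```

View pics/w3.png

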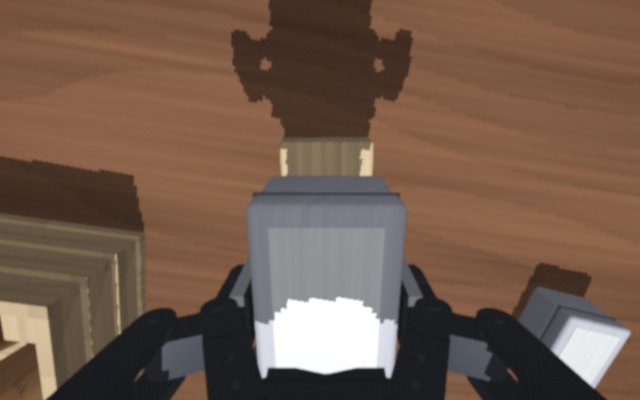

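The block's far edge runs from about (282,140) to (373,140), against a prediction of (279,139) to (375,139), so it is aligned. Lowering now.

```bash
python3 -m crank '[[[0.1,-0.1,-2],0,0.7],[[0.1,-0.1,-4.5],0,0.7],[[0.1,-0.1,-7],0,0.7],[[0.1,-0.1,-8.2],0,0.7],[[0.1,-0.1,-8.7],0,0.7],[[0.1,-0.1,-8.9],0,0.7],[[0.1,-0.1,-9.0],0,0.7],[[0.1,-0.1,-9.1],0,0.7],[[0.1,-0.1,-9.1],0,0.7]]'
```

```text
time: 18.0
tcp_pos: [0.4929, -0.3064, 0.0603]
tcp_rot: [[-0.988, -0.152, 0.002], [-0.152, 0.988, -0.001], [-0.002, -0.001, -1.0]]
force: [-0.0, 0.4, -3.6]
width: 0.0558
grip_force: 54.2
```

```bash
python3 -m crank '[[[0,0,-0.1],0,0.7],[[0,0,-0.2],0,0.7],[[0,0,-0.2],0,0.7],[[0,0,-0.2],0,0.7]]'
```

```text
time: 18.33
tcp_pos: [0.4929, -0.3065, 0.0595]
tcp_rot: [[-0.988, -0.152, 0.002], [-0.152, 0.988, -0.001], [-0.002, -0.002, -1.0]]
force: [-2.4, 0.5, 10.8]
width: 0.0555
grip_force: 55.8
```

```bash
python3 -m crank '[[[0,0,0.1],0,0.7],[[0,0,0.1],0,0.4],[[0,0,0.1],0,0.1],[[0,0,0.1],0,0],[[0,0,0.1],0,0],[[0,0,0.1],0,0],[[0,0,2.5],0,0],[[0,0,6],0,0],[[0,0,8],0,0],[[0,0,8],0,0]]'
python3 -m crank '[[[0.6,3,0],-2,0],[[1.3,6.8,0],-5,0],[[2.1,10.5,0],-8.7,0],[[2.8,14.2,0],-8.7,0],[[3.5,18,0],-8.7,0],[[4.2,21.8,0],-8.7,0],[[4.9,25.5,0],-8.7,0],[[5.7,29.2,0],-8.7,0],[[6.4,33,0],-8.7,0],[[7.2,36.8,0],-8.7,0],[[7.9,40.5,-1],-8.7,0],[[8.2,42,-2],-8.7,0],[[8.2,42,-2],-8.7,0],[[8.2,42,-2],-8.7,0]]'
python3 - <<'E'
from h import *
np.set_printoptions(precision=3,suppress=True)
c=viewer.camera("top"); s=arm.read_state(); print(s["tcp_pos"],s["time"],s["tcp_rot"][:,1])
cv2.imwrite("pics/t2.png",cv2.resize(c["pixels"][160:270,400:560],None,fx=4,fy=4,interpolation=cv2.INTER_CUBIC))
print("stack",outline(c,px(c,[.491,-.305,.08]),.08,"tin"))
c=viewer.camera("wrist"); X=np.array([.573,.116,.05]); print(px(c,X), outline(c,px(c,X),.05,"tin",90))
E
```

```text
time: 19.17
tcp_pos: [0.495, -0.307, 0.1414]
tcp_rot: [[-0.988, -0.152, 0.007], [-0.152, 0.988, -0.003], [-0.007, -0.004, -1.0]]
force: [-0.4, -0.7, -0.5]
width: 0.085
grip_force: 0.0
time: 20.33
tcp_pos: [0.5733, 0.1146, 0.1161]
tcp_rot: [[-1.0, -0.003, -0.002], [-0.003, 1.0, -0.001], [0.002, -0.001, -1.0]]
force: [-0.1, -0.3, 0.5]
width: 0.0854
grip_force: 0.0
[0.574 0.113 0.117] 20.3833 [-0.     1.    -0.002]
stack [ 0.49  -0.308 85.415 53.87   8.7  ]
[332.463 224.737] [ 0.575  0.116 81.323 53.678 -0.265]
```

View pics/t2.png

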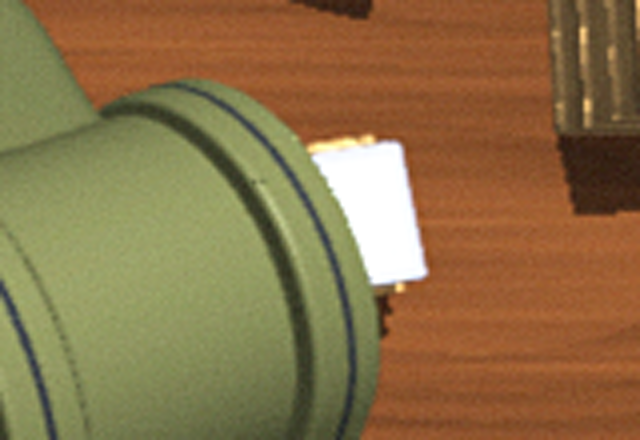

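The lower tin sits squarely on the block; its visible right edge is at about (410,210) in the crop and the arm hides the rest. Now the light tin.

```bash
python3 -m crank '[[[0,0.2,-2.5],0,0],[[0,0.2,-5],0,0],[[0,0.2,-7.5],0,0],[[0,0.2,-8.7],0,0],[[0,0.2,-8.9],0,0],[[0,0.2,-8.9],0,0.5],[[0,0.2,-8.9],0,0.7],[[0,0.2,-8.9],0,0.7],[[0,0.2,-8.9],0,0.7],[[0,0.2,-8.9],0,0.7],[[0,0.2,-8.9],0,0.7],[[0,0.2,-8],0,0.7],[[0,0.2,-6],0,0.7],[[0,0.2,-3],0,0.7],[[0,0.2,0.5],0,0.7],[[0,0.2,4],0,0.7],[[0,0.2,7],0,0.7],[[0,0.2,8.3],0,0.7],[[0,0.2,8.3],0,0.7]]' 40
python3 -m crank '[[[-0.2,-1.2,0],0,0.7],[[-0.7,-3.8,0],2,0.7],[[-1.4,-7.2,0],5,0.7],[[-2.1,-10.8,0],8.8,0.7],[[-2.8,-14.4,0],8.8,0.7],[[-3.5,-18,0],8.8,0.7],[[-4.2,-21.6,0],8.8,0.7],[[-4.9,-25.2,0],8.8,0.7],[[-5.6,-28.8,0],8.8,0.7],[[-6.3,-32.4,0],8.8,0.7],[[-7,-36,0],8.8,0.7],[[-7.6,-39.2,0],8.8,0.7],[[-8,-41.4,0],8.8,0.7],[[-8.2,-42.2,0],8.8,0.7],[[-8.2,-42.2,0],8.8,0.7],[[-8.2,-42.2,0],8.8,0.7]]'
python3 - <<'E'
from h import *
np.set_printoptions(precision=3,suppress=True)
F=[]
for i in range(4):
    c=viewer.camera("wrist"); s=arm.read_state(); F.append(s["tcp_pos"])
cv2.imwrite("pics/w4.png",c["pixels"])
print(np.mean(F,0),s["time"],s["tcp_rot"][:,1],s["force"],s["width"])
a=np.radians(8.75);ex=np.array([np.cos(a),np.sin(a),0]);ey=np.array([-ex[1],ex[0],0])
for j in(1,-1): print(px(c,np.array([.492,-.306,.08])-.042*ex+j*.028*ey),px(c,np.array([.491,-.305,.03])-.05*ex+j*.035*ey))
E
```

```text
time: 22.02
tcp_pos: [0.576, 0.1165, 0.2045]
tcp_rot: [[-1.0, -0.0, 0.007], [-0.0, 1.0, 0.002], [-0.007, 0.002, -1.0]]
force: [0.2, 0.2, -2.4]
width: 0.0555
grip_force: 43.3
time: 23.35
tcp_pos: [0.4911, -0.3052, 0.1991]
tcp_rot: [[-0.988, -0.154, -0.002], [-0.154, 0.988, 0.002], [0.002, 0.003, -1.0]]
force: [-0.0, 1.0, -1.4]
width: 0.0556
grip_force: 43.2
[ 0.492 -0.304  0.2  ] 23.55 [-0.157  0.988  0.001] [-0.836  0.701 -2.517] 0.055435675872738385
[361.736 144.458] [365.316 126.384]
[285.961 144.131] [285.325 126.021]
```

View pics/w4.png

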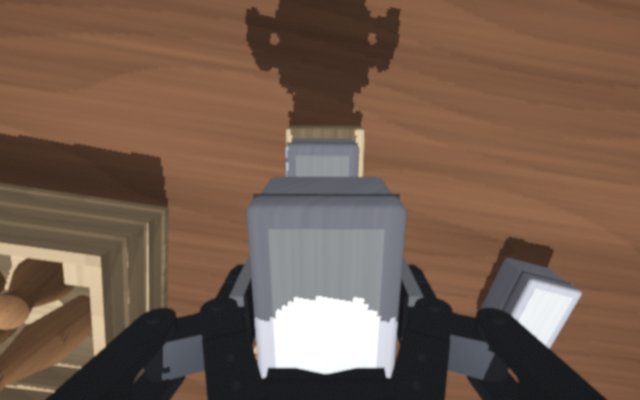

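The lower tin's top spans columns 287 to 358 and the block 287 to 364, so it is square to within about 1 mm. Lowering the light tin.

```bash
python3 -m crank '[[[-0.1,-0.1,-2],0,0.7],[[-0.1,-0.1,-4.5],0,0.7],[[-0.1,-0.1,-7],0,0.7],[[-0.1,-0.1,-8.1],0,0.7],[[-0.1,-0.1,-8.5],0,0.7],[[-0.1,-0.1,-8.7],0,0.7],[[-0.1,-0.1,-8.8],0,0.7],[[-0.1,-0.1,-8.9],0,0.7],[[-0.1,-0.1,-8.9],0,0.7],[[-0.1,-0.1,-8.9],0,0.7]]'
```

```text
time: 24.38
tcp_pos: [0.4916, -0.3075, 0.1122]
tcp_rot: [[-0.988, -0.153, 0.001], [-0.153, 0.988, -0.001], [-0.001, -0.001, -1.0]]
force: [-0.4, 0.4, -1.4]
width: 0.0553
grip_force: 43.0
```

```bash
python3 -m crank '[[[0,0,-0.1],0,0.7],[[0,0,-0.1],0,0.7],[[0,0,-0.15],0,0.7],[[0,0,-0.15],0,0.7]]'
```

```text
time: 24.72
tcp_pos: [0.4913, -0.3073, 0.11]
tcp_rot: [[-0.988, -0.154, 0.0], [-0.154, 0.988, -0.0], [-0.0, -0.0, -1.0]]
force: [0.3, -0.9, -0.5]
width: 0.0554
grip_force: 43.4
```

```bash
python3 -m crank '[[[0,0,-0.05],0,0.7],[[0,0,-0.05],0,0.7],[[0,0,-0.1],0,0.7],[[0,0,-0.1],0,0.7]]'
```

```text
time: 25.05
tcp_pos: [0.4912, -0.3073, 0.1099]
tcp_rot: [[-0.988, -0.154, 0.0], [-0.154, 0.988, -0.001], [-0.0, -0.001, -1.0]]
force: [-2.1, 0.6, 8.8]
width: 0.0552
grip_force: 44.3
```

```bash
python3 -m crank '[[[0,0,0.1],0,0.7],[[0,0,0.1],0,0.4],[[0,0,0.1],0,0.1],[[0,0,0.1],0,0],[[0,0,0.1],0,0],[[0,0,0.1],0,0],[[0,0,2.5],0,0],[[0,0,6],0,0],[[0,0,8],0,0],[[0,0,8],0,0]]'
python3 -m crank '[[[1,2.3,0],-5,0],[[2.5,5.7,0],-10,0],[[4,9.2,0],-15.3,0],[[5.5,12.6,0],-15.3,0],[[7,16,-2],-15.3,0],[[8.5,19.5,-4.5],-15.3,0],[[9.8,22.5,-6],-15.3,0],[[10.1,23.2,-7],-15.3,0],[[10.1,23.2,-7],-15.3,0],[[10.1,23.2,-7],-15.3,0]]'
python3 - <<'E'
from h import *
np.set_printoptions(precision=3,suppress=True)
for i in range(3): c=viewer.camera("wrist"); s=arm.read_state(); print(s["tcp_pos"],s["time"],s["tcp_rot"][:,1])
X=np.array([.592,-.0745,.05]); print(px(c,X), outline(c,px(c,X),.05,"tin",90))
c=viewer.camera("top"); print("stack",outline(c,px(c,[.491,-.306,.13]),.13,"tin"))
c=viewer.camera("scene"); u,v=px(c,[.491,-.306,.08]).astype(int)
cv2.imwrite("pics/s2.png",cv2.resize(c["pixels"][v-60:v+60,u-80:u+80],None,fx=4,fy=4,interpolation=cv2.INTER_CUBIC))
E
```

```text
time: 25.88
tcp_pos: [0.4941, -0.3079, 0.1931]
tcp_rot: [[-0.988, -0.154, 0.008], [-0.154, 0.988, -0.003], [-0.007, -0.004, -1.0]]
force: [1.3, -0.3, 0.2]
width: 0.0857
grip_force: 0.0
time: 26.72
tcp_pos: [0.5914, -0.0751, 0.1178]
tcp_rot: [[-0.994, 0.111, -0.003], [0.111, 0.994, -0.001], [0.002, -0.001, -1.0]]
force: [-0.1, -1.1, 0.3]
width: 0.086
grip_force: 0.0
[ 0.592 -0.077  0.118] 26.7667 [ 0.113  0.994 -0.002]
[ 0.592 -0.077  0.119] 26.8167 [ 0.115  0.993 -0.002]
[ 0.592 -0.078  0.119] 26.8667 [ 0.115  0.993 -0.002]
[331.315 223.776] [ 0.594 -0.075 82.119 54.794 -6.462]Traceback (most recent call last):
  File "<stdin>", line 5, in <module>
  File "h.py", line 14, in outline
    i=1+np.argmax(st[1:,4]); cs,_=cv2.findContours((l==i).astype(np.uint8),cv2.RETR_EXTERNAL,cv2.CHAIN_APPROX_NONE)
        ~~~~~~~~~^^^^^^^^^^
    return _wrapfunc(a, 'argmax', axis=axis, out=out, **kwds)
    return bound(*args, **kwds)
ValueError: attempt to get argmax of an empty sequence
```

```bash
python3 -m crank '[[[0.1,0.2,-2.5],-0.4,0],[[0.1,0.2,-5],-0.4,0],[[0.1,0.2,-7.5],-0.4,0],[[0.1,0.2,-8.8],-0.4,0],[[0.1,0.2,-9.1],-0.4,0],[[0.1,0.2,-9.1],-0.4,0.5],[[0.1,0.2,-9.1],-0.4,0.7],[[0.1,0.2,-9.1],-0.4,0.7],[[0.1,0.2,-9.1],-0.4,0.7],[[0.1,0.2,-9.1],-0.4,0.7],[[0.1,0.2,-9.1],-0.4,0.7],[[0.1,0.2,-8.3],-0.4,0.7],[[0.1,0.2,-7],-0.4,0.7],[[0.1,0.2,-5],-0.4,0.7],[[0.1,0.2,-2.5],-0.4,0.7]]' 60
python3 -m crank '[[[0,0,2.5],0,0.7],[[0,0,5],0,0.7],[[0,0,7.5],0,0.7],[[0,0,10],0,0.7],[[0,0,12.5],0,0.7],[[0,0,15],0,0.7],[[0,0,17.5],0,0.7],[[0,0,19.3],0,0.7],[[0,0,20],0,0.7],[[0,0,20],0,0.7],[[0,0,20],0,0.7],[[0,0,20],0,0.7],[[0,0,20],0,0.7],[[0,0,20],0,0.7]]'
python3 - <<'E'
from h import *
heft()
t=viewer.camera("top"); u,v=px(t,[.491,-.306,.1]).astype(int)
A=cv2.resize(t["pixels"][v-40:v+40,u-55:u+55],(770,560),interpolation=cv2.INTER_CUBIC)
c=viewer.camera("scene"); cv2.imwrite("pics/s2.png",cv2.resize(c["pixels"][100:340,120:440],(800,600),interpolation=cv2.INTER_CUBIC)); cv2.imwrite("pics/t3.png",A)
for q in("tube","quoit","ball_center","yoyo","skittle","dominoes"):
    d=nets.tip_of(q,"scene"); print(q,[w(c,e["location"]) for e in d[:1]])
E
```

```text
time: 28.17
tcp_pos: [0.5915, -0.0729, 0.0938]
tcp_rot: [[-0.993, 0.119, -0.004], [0.119, 0.993, 0.001], [0.004, 0.0, -1.0]]
force: [-0.0, -1.1, -5.8]
width: 0.0552
grip_force: 65.1
time: 29.33
tcp_pos: [0.5925, -0.0732, 0.2925]
tcp_rot: [[-0.993, 0.119, -0.003], [0.119, 0.993, 0.0], [0.003, -0.0, -1.0]]
force: [-0.6, 0.1, -5.8]
width: 0.0555
grip_force: 65.6
F [ 0.106  0.011 -6.125 -0.011 -0.03  -0.001] sd 0.3760974985783564 [ 0.593 -0.073  0.294] 0.05550615132187086 65.61508923768997 29.8333
tube [array([0.445, 0.452, 0.   ])]
quoit [array([0.679, 0.284, 0.006])]
ball_center [array([0.675, 0.286, 0.037])]
yoyo [array([0.41 , 0.025, 0.002])]
skittle [array([ 0.694, -0.005,  0.   ])]
dominoes [array([ 0.683, -0.292,  0.002])]
```

View pics/s2.png

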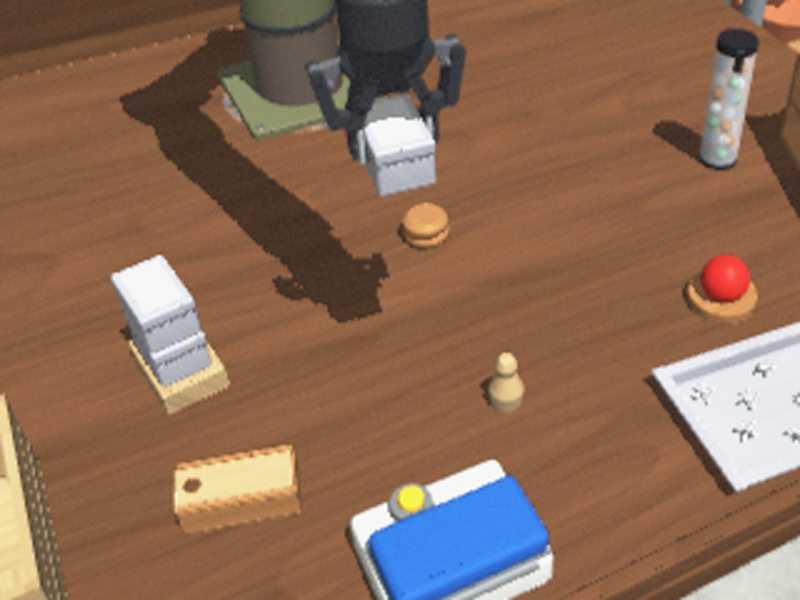

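View pics/t3.png

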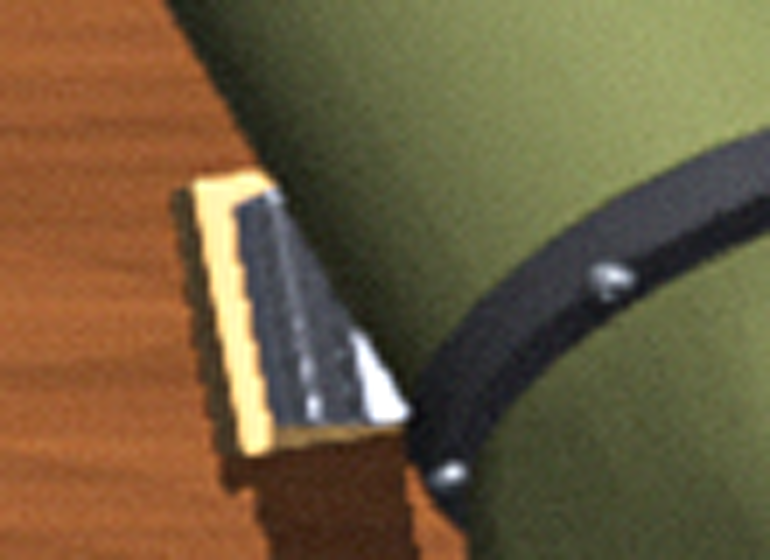

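The stack stands and the bystanders are where they were. One overlay check of squareness before handing in.

Run:
```python
from h import *
c=viewer.camera("scene"); u,v=px(c,[.491,-.306,.07]).astype(int); k=6
A=cv2.resize(c["pixels"][v-45:v+45,u-60:u+60],None,fx=k,fy=k,interpolation=cv2.INTER_CUBIC)
a=np.radians(8.75);ex=np.array([np.cos(a),np.sin(a),0]);ey=np.array([-ex[1],ex[0],0])
for z,l,b,col in((.03,.05,.035,(0,255,0)),(.08,.042,.028,(255,0,0)),(.13,.042,.028,(0,0,255)),(.03,.042,.028,(255,0,255))):
    P=[(px(c,np.array([.491,-.305,z])+i*l*ex+j*b*ey)-[u-60,v-45]+.5)*k for i,j in((1,1),(1,-1),(-1,-1),(-1,1))]
    cv2.polylines(A,[np.int32(P)],True,col,1)
cv2.imwrite("pics/o.png",A); print(A.shape,arm.read_state()["tcp_rot"][:,2])
```

```text
(540, 720, 3) [ 2.33672298e-05  5.28247191e-05 -9.99999998e-01]
```

View pics/o.png

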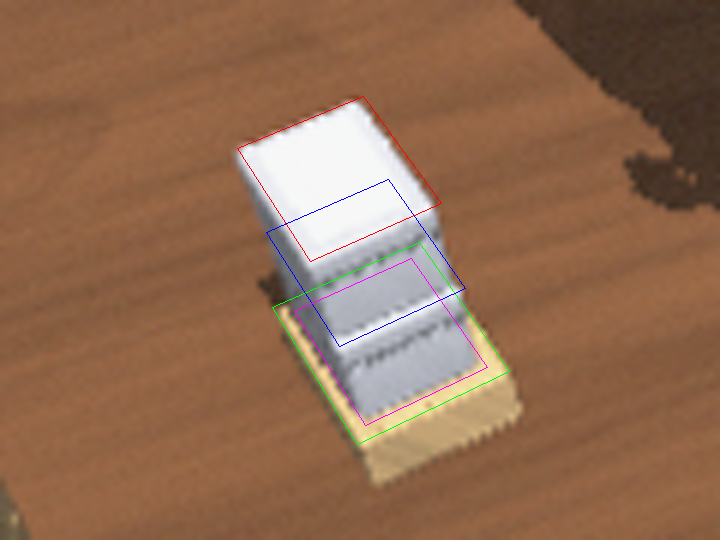

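The overlay matches: both tins lie within 1–2 mm of centre and are aligned with the block. The held tin is level and steady.

```bash
python3 -c "from h import *; print(finish_job())"
```

```text
the job is handed in; nothing more can be done
None
```

The job is handed in: the middling tin (about 0.40 kg) is on the block with the lightest (about 0.22 kg) on top, both within about 2 mm of centre, and the heaviest (about 0.61 kg) is held level and still, its underside about 13 cm above the stack.

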